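# Batch a seal into the tipping bucket and dump it into the bin

## Robot

A 7-joint arm with a two-finger parallel gripper is mounted at the origin on a cart in front of the work surface, level with it; the furniture and walls round the work are solid. World frame = base frame: x ahead of the robot, y to its left, z up, the work surface at z = 0. Lengths are in mm, angles in rad, forces in N, time in s.
With the tool pointing down it reaches from about 425 to 875 mm from the base axis. Payload 8.4 kg.
Tool frame: the origin (TCP) lies on the front face of the gripper's body, between the roots of the fingers; the fingertips stand 73 mm ahead of it and the grasp point (between the pads) lies 54 mm ahead of it (grip_depth is the distance from the TCP to the grasp point, in mm); z points along the fingers, y is the direction in which the jaws open and shut (so a half turn about z gives the same grasp; the last joint's range is limited). The gripper opens to 85 mm and grips with 20 to 120 N. Pads are 22 mm wide; open, the fingers measure 114 mm over their backs; the gripper's body (76 mm by 85 mm) begins 54 mm behind the grasp point. The pads swing forward as they close: fully open they stand 13 mm farther back than shut.
Start: joints at [-1.306, 0.333, 0.04, 1.465, -0.013, 1.343, -0.059], TCP at [231.289, 607.432, 303.908] pointing down, gripper open.
Joint ranges: [-2.58, 2.58], [-0.38, 2.09], [-1.3, 1.39], [0.25, 2.4], [-1.5, 4.64], [0.08, 2.09], [-2.65, 2.65]. Speed limits (rad/s): [2.22, 2.22, 2.79, 2.79, 3.14, 3.14, 3.14].

## Interface

Orientations are given as a unit quaternion [w, x, y, z].
In Python, from workcell import read_state, snapshot, calibration, hand_in, grip_depth gives the robot as it stands.
- The arm moves only by the shell command python3 -m handwheel 'ROWS' [FORCE]. ROWS is text: rows parted by semicolons, each of 7 numbers parted by spaces: the opening, from 0 (shut) to 1 (fully open), then the shift along the world's x, y, z in mm, then the turn, a rotation vector about the world's x, y, z in rad. A call has 1 to 12 rows; each row shifts and turns the pose as measured when the row begins; what a row does not reach is not made up. A row lasts 1/12 s, in which the tool goes at most 41.7 mm and 7.16 degrees, less where a joint would pass 70% of its speed; a pose out of reach is approached as far as the arm can. A call is refused whole if a number of a shift passes 41.7 or a number of a turn 0.125, either way. A call with a gripper value outside its range is refused whole. The fingers move at their own pace and stop on an object; FORCE is the grip in N (left out, the last holds). Time passes only in rows, so rows that do not move let the fingers close. It gives the time, the measured TCP pose, the force and the opening at its end, in the units of the state.
- read_state(): the state, without advancing time (a new reading comes with each control period).
- snapshot(name): name is "side" or "top" or "wrist"; returns (picture, depth): 420x560x3 uint8, red, green, blue; 420x560 float32, mm along the optical axis (not along the pixel's ray), 0 where there is no reading.
- calibration(name): a dict with "fx", "fy", "cx", "cy" (pixels), "world_to_cam" (4x4, takes a point from world to camera coordinates). Camera axes: x right, y up, looking along -z (the intrinsics and any distortion apply to the point x, -y, -z); pixel columns grow to the right and rows downward; lengths in mm; the calibration is good to about 2 mm. The wrist camera is an equidistant fisheye: a pixel r from the principal point sees the ray r / f radians off the axis. A picture is of the moment at which its call begins: read the wrist's pose just before it. calibration takes no time and is no camera call; for the wrist camera it gives the pose at the moment of the call.
- hand_in(): hands the job in, once; it reports no verdict.
The state is a dict: "time": time; "qpos": joint angles; "qd": joint speeds; "joint_torque": joint torques, N m; "tool_pos": TCP position; "eef_rot": TCP orientation; "contact_force": force on the tool from outside, world axes, zero at the start; "moment": the same for the moment, N m; "width": opening from 0.0 (shut) to 1.0 (fully open).
Only numpy, scipy, OpenCV 4.12 (cv2) and the standard library are available. Lean on these libraries where they do the work, as an engineer would, in place of code of your own. Each camera call takes 0.05 s, during which the arm holds its last target.

## Task

Put the orange gasket into the blue tipping bucket with the white one, and slide the yellow bin along the table, without lifting it, under the bucket until it sits square against the two black rubber stops. Then push the bucket over past its spring latch (the red paddle at its side is there for that) and keep it tipped until both gaskets have dropped into the bin, then let it swing back until it is fully down and latched again. Leave the bin with both gaskets against the stops, and do not disturb the jar, the tape roll and the screwdriver.

Things in the scene. Friction and masses are not known exactly. Their poses are not given: they have to be found in the camera images.
- feeder: Grey frame bolted to the table that carries the blue bucket. Origin on the table straight below the hinge axis; x is the level direction in which the bucket dumps, z up; the hinge runs along y. Frame: x = -214 to 18 mm, y = +-100 mm, up to 160 mm high; its two arms are at y = +-75 to 87 mm, z = 127 to 153 mm. The latched bucket fills x = -135 to 17, y = +-64, z = 107 to 173 mm.
- bucket (a joint): Tip angle: 0 level and latched, grows as it dumps toward feeder +x, end stop 2.1. A roller latch at the rear resists at first (6 to 8 N at the paddle) and is passed at about 0.17; spring and weight (3 to 6 N at the paddle) pull it back all the way. It does not stay tipped: hold it near 1.9 until the gaskets have slid out. Let go, it swings back and latches itself in about 1 s.
- paddle (a point): Centre of the red push paddle: a plate 34 mm wide along feeder y, 40 mm along its lever, 5 mm thick, 105 mm from the hinge axis, at feeder y = +130 mm, outside the frame. At joint q its lever stands at q - 0.61 rad from upright, toward feeder +x (at 0 it leans back; paddle at x = -60, z = 226 mm). Pushed from behind: first forward, at the end down from above.
- hinge (a point): Middle of the bucket's hinge axis, 140 mm above the table, over the feeder's origin.
- stops (a point): Midway between the front faces of the two black rubber stops, feeder x = -16 mm, 24 mm above the table. The stops are at feeder y = +-62 mm, each 30 mm wide, 8 to 40 mm high, and face +x.
- bucket_mouth (a point): Centre of the bucket's open top, at joint 0 170 mm above the table, at feeder x = -60 mm. Opening 145 mm along feeder x by 121 mm along y, walls 3 mm. The flat floor lies 60 mm below the rim, at feeder x = -132 to -34 mm; from there the front wall slopes up to the dumping lip.
- bin: Yellow open plastic bin, loose, 172 mm along its x, 200 mm along its y, 55 mm high, walls 4 mm, about 0.35 kg. Origin under the centre of its floor. It starts in front of the feeder, on its +x side, its x axis roughly along the feeder's. Against the stops its centre is at feeder x = 70 mm, y = 0, its axes parallel to the feeder's.
- bin_in (a point): Centre of the bin's inner floor, 4 mm above its underside; axes as the bin.
- orange_c (a point): Centre (half-way up) of the orange-red gasket ring, 50 mm in diameter and 9 mm thick, lying flat on the table; pinch it across the diameter.
- white_c (a point): Centre of the white gasket ring, 64 mm in diameter and 8 mm thick, lying in the bucket at the start.
- jar_black: Small glass jar with black lid, 54 mm in diameter, 48 mm high, origin under its centre; leave alone.
- tape_roll: Roll of masking tape lying flat, 86 mm in diameter, 24 mm high, origin under its centre; leave alone.
- screwdriver: Screwdriver with red grip, 209 mm long, 26 mm high, origin under its centre; leave alone.

How it is judged (in metres and radians):
On the way, in this order (a step that is already met when the one before it is completed fails the run):
1. both gaskets lie in the latched bucket and the bin stands square against the stops (x of orange_c in the frame of feeder between -0.133 and 0 m and y of orange_c in the frame of feeder between -0.062 and 0.062 m and z of orange_c in the frame of feeder between 0.105 and 0.162 m and x of white_c in the frame of feeder between -0.133 and 0 m and y of white_c in the frame of feeder between -0.062 and 0.062 m and z of white_c in the frame of feeder between 0.105 and 0.162 m and x of bin in the frame of feeder between 0.055 and 0.082 m and y of bin in the frame of feeder between -0.035 and 0.035 m and angle between the x axis of bin and the x axis of feeder, either way round below 0.12 rad and angle between bin's own z axis and vertical below 0.06 rad and value of joint bucket below 0.08 rad and contact force between the fingers and bin below 0.2 N), for 0.2 s.
2. the bucket is tipped past its latch to more than 1.4 rad with the bin under it (value of joint bucket above 1.4 rad and x of bin in the frame of feeder between 0.055 and 0.082 m and y of bin in the frame of feeder between -0.035 and 0.035 m and angle between the x axis of bin and the x axis of feeder, either way round below 0.12 rad and angle between bin's own z axis and vertical below 0.06 rad), for 0.1 s.
3. both gaskets are in the bin while the bucket is still tipped (x of orange_c in the frame of bin_in between -0.084 and 0.084 m and y of orange_c in the frame of bin_in between -0.098 and 0.098 m and z of orange_c in the frame of bin_in between -0.003 and 0.05 m and x of white_c in the frame of bin_in between -0.084 and 0.084 m and y of white_c in the frame of bin_in between -0.098 and 0.098 m and z of white_c in the frame of bin_in between -0.003 and 0.05 m and value of joint bucket above 0.25 rad), for 0.05 s.
4. the bucket has swung back and latched (value of joint bucket below 0.06 rad), for 0.2 s.
At the end, for the whole second after the job is handed in: Both gaskets lie inside the bin; the bin stands flat on the table within 12 mm of the stops, within 35 mm of the middle sideways and within 0.12 rad of square; the bucket is back below 0.06 rad, latched (x of orange_c in the frame of bin_in between -0.084 and 0.084 m and y of orange_c in the frame of bin_in between -0.098 and 0.098 m and z of orange_c in the frame of bin_in between -0.003 and 0.05 m and x of white_c in the frame of bin_in between -0.084 and 0.084 m and y of white_c in the frame of bin_in between -0.098 and 0.098 m and z of white_c in the frame of bin_in between -0.003 and 0.05 m and x of bin in the frame of feeder between 0.055 and 0.082 m and y of bin in the frame of feeder between -0.035 and 0.035 m and angle between the x axis of bin and the x axis of feeder, either way round below 0.12 rad and angle between bin's own z axis and vertical below 0.06 rad and value of joint bucket below 0.06 rad and linear speed of bin below 0.02 m/s); the robot touches nothing.
It fails at once if the bin is lifted or tipped up off the table (height (world z) of bin above 0.03 m or angle between bin's own z axis and vertical above 0.35 rad).
It fails at once if a bystander (jar, tape or screwdriver) is moved more than 30 mm (distance of any of jar_black, tape_roll, screwdriver from where it was at the start of the episode above 0.03 m).
It also fails if it takes over 69 s, if anything falls off the work surface, if the arm or the gripper's body presses on something with over 40 N, if the wrist force passes 120 N, or if a joint passes its speed limit or range.

## Working session

There is one attempt and no reset: what is moved stays moved. The work goes in short steps, Python scripts to look and compute and a shell command to move; the robot and the scene stay as the last step left them, time stands still between calls to the robot, and variables do not carry over. Pictures are saved under pics/ and viewed, and the job is handed in when it is done.

```bash
mkdir -p pics; ls; python3 - <<'E'
from workcell import *
import cv2,numpy as np
print(read_state()); print(grip_depth)
for n in ("side","top","wrist"):
    c=calibration(n); print(n,{k:(np.round(v,4).tolist()) for k,v in c.items()})
    p,d=snapshot(n); cv2.imwrite(f"pics/{n}0.png",p[:,:,::-1]); np.save(f"pics/{n}0.npy",d)
E
```

```text
pics
{'time': 0.0, 'qpos': array([-1.30621896,  0.33389189,  0.03986923,  1.4662774 , -0.01340602,
        1.34329619, -0.05850772]), 'qd': array([-5.46000131e-05, -1.50814660e-03,  8.02006819e-05, -2.10350079e-03,
        7.25519457e-04, -7.14017624e-04, -1.06814496e-03]), 'joint_torque': array([ 3.05421327e-04, -6.58554268e+01,  1.36556201e+00, -4.05549967e+01,
        1.67472381e-02,  1.26938720e-02,  2.57136571e-05]), 'tool_pos': array([231.16851572, 607.13870687, 303.03039897]), 'eef_rot': array([-9.52853249e-05,  1.80898222e-01,  9.83501494e-01, -7.97763340e-04]), 'contact_force': array([ 0.01593991, -0.42196551,  0.78637374]), 'moment': array([ 0.01239593, -0.01026319, -0.02298634]), 'width': 0.9997439906473502}
53.900000000000006
side {'fx': 516.0401, 'fy': 516.0401, 'cx': 286.7057, 'cy': 203.8353, 'world_to_cam': [[0.0638, 0.9977, -0.0232, -102.1501], [-0.4327, 0.0486, 0.9002, 97.7053], [0.8993, -0.0474, 0.4348, -2161.3539], [0.0, 0.0, 0.0, 1.0]]}
top {'fx': 534.1931, 'fy': 534.1931, 'cx': 286.2188, 'cy': 214.1847, 'world_to_cam': [[-0.004, -1.0, -0.0056, 79.3006], [0.991, -0.0048, 0.1337, -563.3931], [-0.1338, -0.005, 0.991, -1393.1841], [0.0, 0.0, 0.0, 1.0]]}
wrist {'fx': 325.1923, 'fy': 325.1923, 'cx': 273.538, 'cy': 213.8119, 'world_to_cam': [[0.3569, 0.9341, -0.0013, -648.6861], [-0.8845, 0.3375, -0.3222, 41.6662], [-0.3005, 0.1162, 0.9467, -382.1712], [0.0, 0.0, 0.0, 1.0]]}
```

View pics/side0.png

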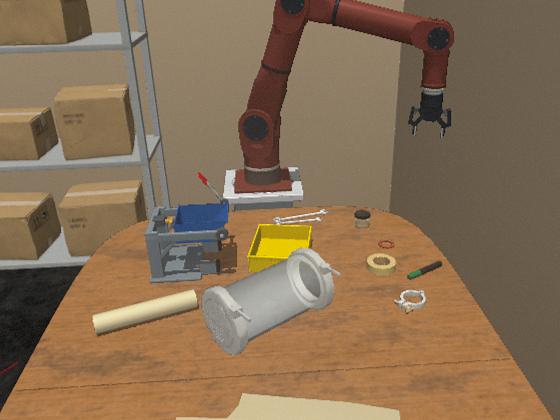

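View pics/top0.png

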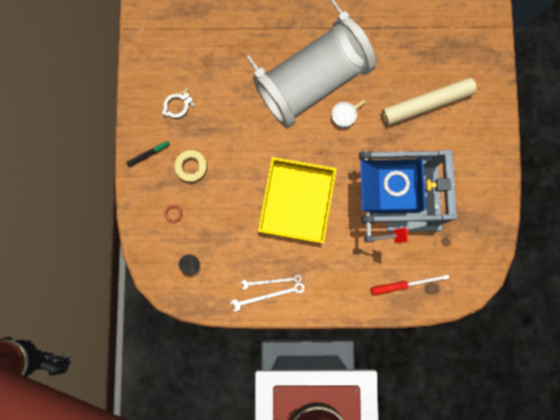

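View pics/wrist0.png

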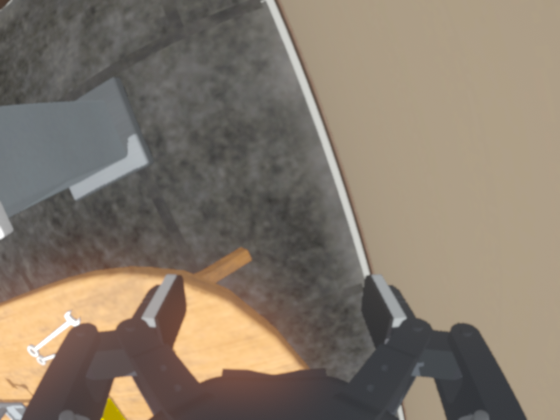

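The top view shows the bucket with the white gasket at (397,183), the red paddle at (400,236) and the bin at (298,201). The orange gasket is at (173,214), the jar at (189,265), the tape at (190,166) and the red screwdriver at (410,285). Next I'll measure their positions.

```bash
cat > h.py <<'E'
import numpy as np,cv2
from workcell import *
def deproj(c,u,v,d):
    W=np.linalg.inv(np.array(c["world_to_cam"]))
    u=np.asarray(u,float);v=np.asarray(v,float);d=np.asarray(d,float)
    P=np.stack([(u-c["cx"])/c["fx"]*d,-(v-c["cy"])/c["fy"]*d,-d,np.ones_like(d)],-1)
    return (P@W.T)[...,:3]
def atz(c,u,v,z):
    W=np.linalg.inv(np.array(c["world_to_cam"]))
    r=W[:3,:3]@np.array([(u-c["cx"])/c["fx"],-(v-c["cy"])/c["fy"],-1]);o=W[:3,3]
    return o+r*(z-o[2])/r[2]
def proj(c,P):
    p=np.array(c["world_to_cam"])@np.append(P,1); return c["cx"]+c["fx"]*p[0]/-p[2], c["cy"]-c["fy"]*p[1]/-p[2]
def cloud(n,d):
    c=calibration(n); v,u=np.mgrid[:d.shape[0],:d.shape[1]]; return deproj(c,u,v,d)
E
python3 - <<'E'
from h import *
p=cv2.imread("pics/top0.png");d=np.load("pics/top0.npy");X=cloud("top",d)
hsv=cv2.cvtColor(p,cv2.COLOR_BGR2HSV)
def rep(name,m,box):
    mm=np.zeros(m.shape,bool);x0,y0,x1,y1=box;mm[y0:y1,x0:x1]=m[y0:y1,x0:x1]
    P=X[mm&(d>0)];print(name,len(P),"med",np.median(P,0).round(1),"min",P.min(0).round(1),"max",P.max(0).round(1), "mid",((P.min(0)+P.max(0))/2).round(1)); return mm
H,S,V=cv2.split(hsv)
rep("orange",(V>0)&((H<8)|(H>170))&(S>150),(155,195,195,235))
rep("paddle",((H<5)|(H>172))&(S>180),(388,222,412,248))
m=rep("bin",(H>22)&(H<34)&(S>200),(245,145,350,255))
ys,xs=np.nonzero(m);r=cv2.minAreaRect(np.stack([xs,ys],1).astype(np.float32));print(r,cv2.boxPoints(r))
m=rep("bucket",(H>100)&(H<125)&(S>150),(340,140,440,240))
rep("white",(S<60)&(V>180),(380,165,415,200))
print("table z",X[300,200],X[60,200])
cv2.imwrite("pics/c1.png",cv2.resize(p[130:300,235:475],None,fx=3.3,fy=3.3,interpolation=cv2.INTER_CUBIC))
E
```

```text
orange 37 med [578.1 387.2  10.5] min [549.7 367.3   4.5] max [591.7 408.1  18.5] mid [570.7 387.7  11.5]
paddle 154 med [ 489.  -187.9  230.8] min [ 473.6 -214.8    0.8] max [ 518.2 -175.4  246.3] mid [ 495.9 -195.1  123.6]
bin 5025 med [606.8  47.2   6.1] min [487.2 -54.5  -6.3] max [724.7 154.8  65.4] mid [605.9  50.1  29.6]
((296.9803466796875, 199.98541259765625), (66.60018157958984, 76.55521392822266), 10.080596923828125) [[257.49448 231.84349]
 [270.8942  156.47008]
 [336.46622 168.12733]
 [323.0665  243.50075]]
bucket 2802 med [ 620.2 -191.6  120.7] min [ 553.2 -272.1  101.2] max [ 696.7 -106.9  181.5] mid [ 624.9 -189.5  141.4]
white 250 med [ 631.4 -204.5  117.7] min [ 600.2 -235.1  106.1] max [ 665.5 -172.2  125.4] mid [ 632.8 -203.7  115.7]
table z [336.59501718 310.41270357  -0.55742677] [1014.06798347  321.54001493    4.05500396]
```

View pics/c1.png

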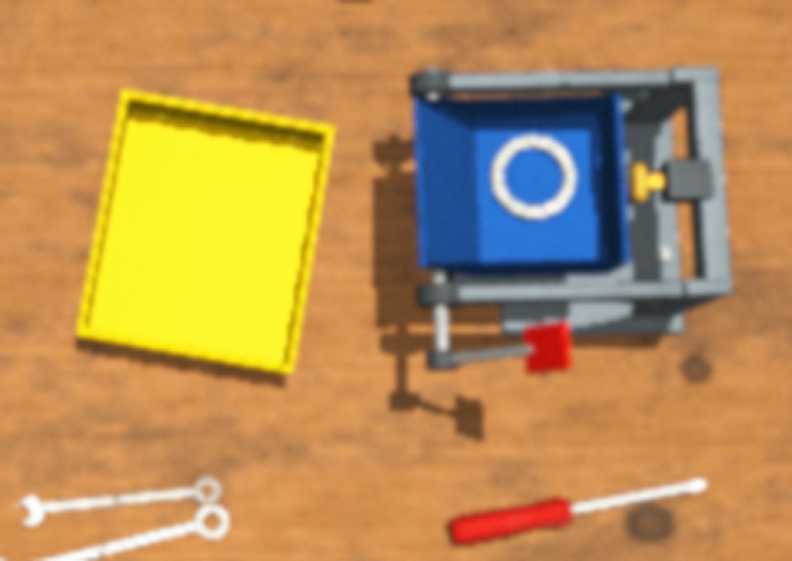

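```bash
python3 - <<'E'
from h import *
c=calibration("top")
def q(n,x,y,z): print(n,atz(c,235+x/3.3,130+y/3.3,z).round(1))
for n,x,y,z in [("hub far",432,80,155),("hub near",435,292,155),("lip far",415,97,172),("lip near",423,270,172),("rear far",620,95,172),("rear near",627,270,172),("frame rear far",718,70,160),("frame rear near",732,290,160),("arm far outer L",445,74,153),("arm far outer R",675,70,153),("paddle",548,347,226),("white",533,177,115),("bin a far-left",124,90,55),("bin far right",335,127,55),("bin near right",292,375,55),("bin near left",78,338,55)]: q(n,x,y,z)
p=cv2.imread("pics/top0.png")
cv2.imwrite("pics/c2.png",cv2.resize(p[130:290,110:250],None,fx=4,fy=4,interpolation=cv2.INTER_CUBIC)[:600])
s=cv2.imread("pics/side0.png")
cv2.imwrite("pics/c3.png",cv2.resize(s[160:285,130:330],None,fx=4,fy=4,interpolation=cv2.INTER_CUBIC))
E
```

```text
hub far [ 697.9 -123.1  155. ]
hub near [ 536.4 -121.5  155. ]
lip far [ 680.7 -107.7  172. ]
lip near [ 550.6 -110.6  172. ]
rear far [ 681.4 -260.2  172. ]
rear near [ 549.8 -260.3  172. ]
frame rear far [ 703.1 -337.7  160. ]
frame rear near [ 536.2 -340.4  160. ]
arm far outer L [ 703.  -133.4  153. ]
arm far outer R [ 705.1 -307.4  153. ]
paddle [ 488.2 -189.1  226. ]
white [ 630.6 -205.2  115. ]
bin a far-left [715.9 112.7  55. ]
bin far right [684.2 -58.4  55. ]
bin near right [482.9 -20.8  55. ]
bin near left [513.3 149.6  55. ]
```

View pics/c2.png

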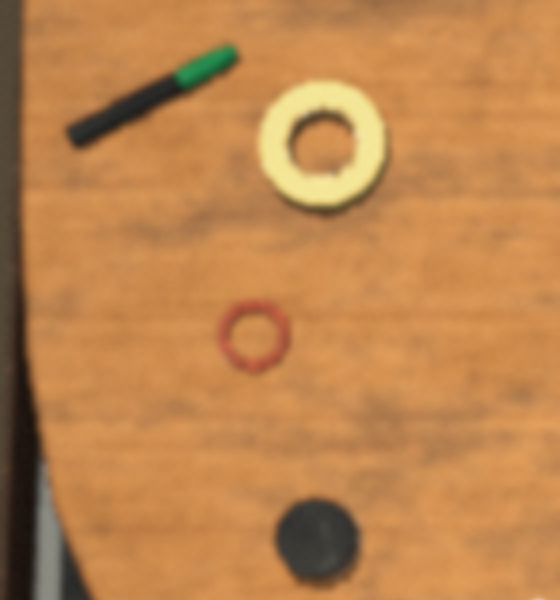

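View pics/c3.png

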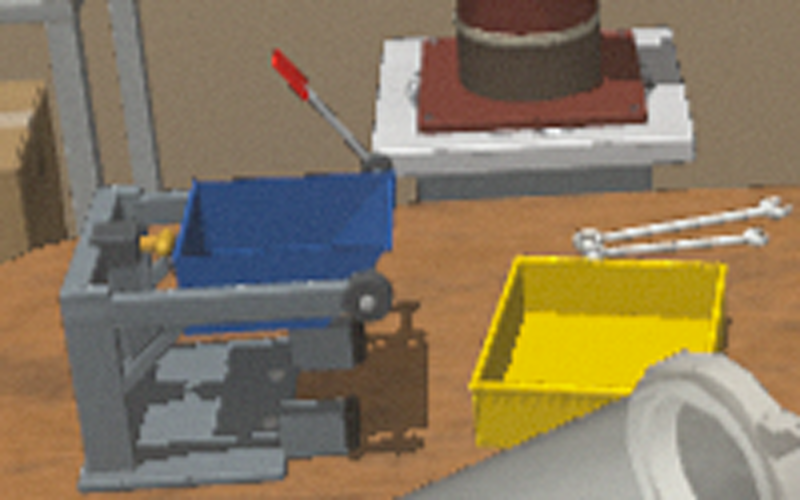

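```bash
python3 - <<'E'
from h import *
c=calibration("top"); f=lambda x,y,z:print(atz(c,110+x/4,130+y/4,z).round(1))
f(254,336,4.5);f(220,336,4.5);f(289,336,4.5);f(254,300,4.5);f(254,373,4.5);f(318,538,48);f(323,145,24)
E
python3 -m handwheel '1 38 -24 0 0 0 0.12; 1 38 -24 0 0 0 0.12; 1 38 -24 0 0 0 0.12;1 38 -24 0 0 0 0;1 38 -24 0 0 0 0;1 38 -24 -5 0 0 0' 30
```

```text
[570.3 386.5   4.5]
[570.4 409.9   4.5]
[570.2 362.5   4.5]
[595.3 387.1   4.5]
[544.7 385.9   4.5]
[430.1 331.6  48. ]
[699.5 338.1  24. ]
time: 0.65
tool_pos: [435.9, 475.1, 297.2]
eef_rot: [-0.003, -0.011, 1.0, -0.001]
contact_force: [0.8, 0.8, 0.0]
width: 1.0
```

```bash
python3 -m handwheel '1 36 -24 -25 0 0 0;1 36 -24 -30 0 0 0;1 36 -24 -30 0 0 0;1 26 -17 -30 0 0 0;1 0 0 -20 0 0 0;1 0 0 0 0 0 0'
python3 - <<'E'
from h import *
s=read_state();print(s["tool_pos"].round(1),grip_depth)
p,d=snapshot("wrist");cv2.imwrite("pics/w1.png",p[:,:,::-1])
E
```

```text
time: 1.15
tool_pos: [557.1, 388.9, 177.8]
eef_rot: [-0.001, -0.004, 1.0, -0.002]
contact_force: [-1.4, 0.8, -0.3]
width: 1.0
[557.1 388.9 177.8] 53.900000000000006
```

View pics/w1.png

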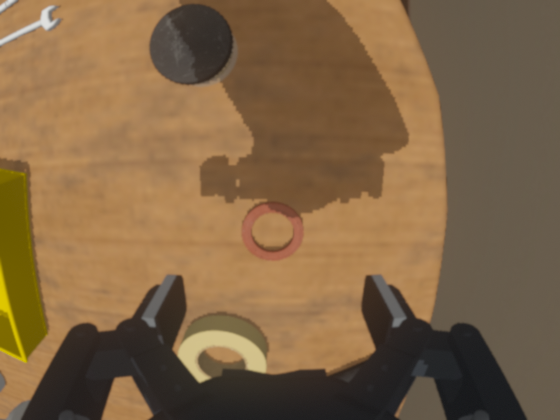

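```bash
cat >> h.py <<'E'
def watz(c,u,v,z):
    W=np.linalg.inv(np.array(c["world_to_cam"]));dx,dy=u-c["cx"],v-c["cy"];r=np.hypot(dx,dy)+1e-9;t=r/c["fx"]
    k=W[:3,:3]@np.array([np.sin(t)*dx/r,-np.sin(t)*dy/r,-np.cos(t)]);o=W[:3,3]
    return o+k*(z-o[2])/k[2]
E
python3 - <<'E'
from h import *
c=calibration("wrist")
for u,v in [(242,231),(303,231),(272,203),(272,260),(272.5,231)]: print(watz(c,u,v,5).round(1))
print(watz(c,192,45,48).round(1)); print(read_state()["tool_pos"].round(1))
E
```

```text
[573.6 361.6   5. ]
[573.2 411.4   5. ]
[549.6 386.    5. ]
[599.9 386.2   5. ]
[573.4 386.5   5. ]
[433.6 336.2  48. ]
[557.9 388.5 179.7]
```

```bash
python3 -m handwheel '0.7 14 -2 -25 0 0 0;0.7 1 -1 -30 0 0 0;0.7 0 0 -25 0 0 0;0.7 0 0 -10 0 0 0;0.7 0 0 -5 0 0 0'
```

```text
time: 1.62
tool_pos: [573.5, 392.6, 92.0]
eef_rot: [0.004, -0.006, 1.0, 0.003]
contact_force: [0.3, 0.8, 0.7]
width: 0.697
```

```bash
python3 - <<'E'
from h import *
s=read_state();print(s["tool_pos"].round(1),s["contact_force"],s["width"])
p,d=snapshot("wrist");cv2.imwrite("pics/w2.png",p[:,:,::-1])
E
```

```text
[573.5 392.6  92. ] [0.25258924 0.80304734 0.68933192] 0.6974079310588192
```

View pics/w2.png

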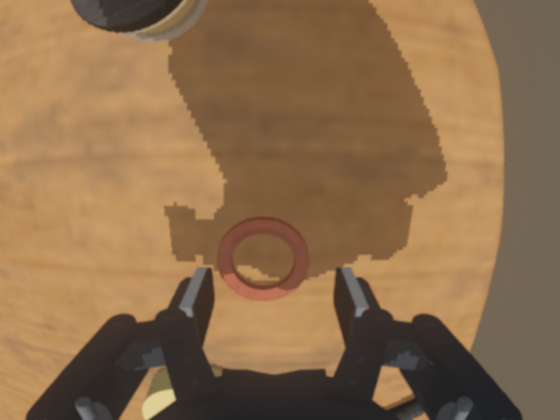

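```bash
python3 -m handwheel '0.7 0 -5 -8 0 0 0;0.7 0 -1 -8 0 0 0;0.7 0 0 -3 0 0 0;0.7 0 0 0 0 0 0'
```

```text
time: 2.0
tool_pos: [573.6, 389.2, 76.4]
eef_rot: [0.006, -0.008, 1.0, 0.005]
contact_force: [-0.0, -0.1, 0.0]
width: 0.7
```

```bash
python3 -m handwheel '0.7 0 -2 -3 0 0 0;0.7 0 0 -3 0 0 0;0.7 0 0 0 0 0 0'
```

```text
time: 2.25
tool_pos: [574.3, 387.5, 71.7]
eef_rot: [0.007, -0.008, 1.0, 0.006]
contact_force: [-0.6, 0.0, -0.3]
width: 0.698
```

```bash
python3 -m handwheel '0.7 0 0 -3 0 0 0;0.7 0 0 -1 0 0 0;0.7 0 0 0 0 0 0'; python3 - <<'E'
from h import *
p,d=snapshot("wrist");cv2.imwrite("pics/w3.png",p[:,:,::-1])
E
```

```text
time: 2.5
tool_pos: [574.8, 387.6, 68.3]
eef_rot: [0.008, -0.008, 1.0, 0.006]
contact_force: [-0.9, -0.1, 2.5]
width: 0.7
```

View pics/w3.png

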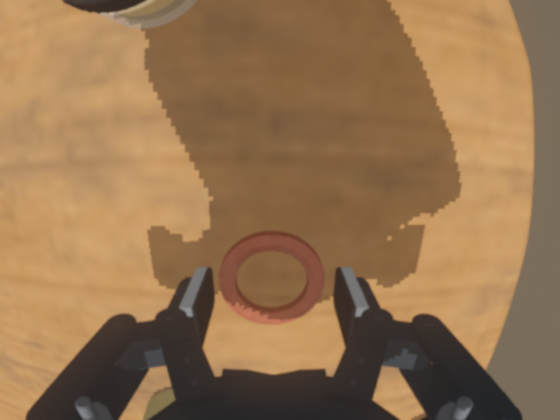

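```bash
python3 -m handwheel '0.6 0 0 2 0 0 0;0.3 0 0 1 0 0 0;0.3 0 0 0 0 0 0;0.3 0 0 0 0 0 0;0.3 0 0 0 0 0 0' 40
```

```text
time: 2.97
tool_pos: [575.4, 387.2, 71.9]
eef_rot: [0.008, -0.007, 1.0, 0.006]
contact_force: [-0.3, -0.1, 0.9]
width: 0.535
```

```bash
python3 -m handwheel '0.3 0 0 10 0 0 0;0.3 0 0 40 0 0 0;0.3 0 0 40 0 0 0;0.3 0 0 40 0 0 0;0.3 0 0 40 0 0 0'; python3 - <<'E'
from h import *
p,d=snapshot("wrist");cv2.imwrite("pics/w4.png",p[:,:,::-1])
E
```

```text
time: 3.38
tool_pos: [568.9, 383.6, 237.3]
eef_rot: [-0.0, -0.008, 1.0, 0.0]
contact_force: [1.6, 0.7, -0.8]
width: 0.538
```

View pics/w4.png

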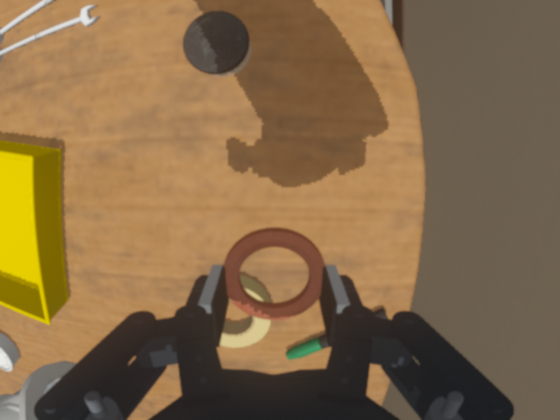

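```bash
python3 -m handwheel '0.3 3 -40 15 0 0 0;0.3 4 -40 15 0 0 0;0.3 4 -40 15 0 0 0;0.3 4 -40 5 0 0 0;0.3 4 -40 0 0 0 0;0.3 4 -40 0 0 0 0;0.3 4 -40 0 0 0 0;0.3 4 -40 0 0 0 0;0.3 4 -40 0 0 0 0;0.3 4 -40 0 0 0 0'
```

```text
time: 4.27
tool_pos: [605.1, -9.8, 309.3]
eef_rot: [0.012, -0.018, 1.0, 0.012]
contact_force: [0.7, -0.3, -0.7]
width: 0.534
```

```bash
python3 -m handwheel '0.3 1 -40 0 -0.012 0.012 -0.01;0.3 1 -40 0 -0.012 0.012 -0.01;0.3 1 -40 0 0 0 0;0.3 1 -40 0 0 0 0;0.3 1 -20 0 0 0 0;0.3 0 0 0 0 0 0;0.3 0 0 0 0 0 0'
```

```text
time: 4.85
tool_pos: [605.9, -209.2, 313.7]
eef_rot: [0.002, -0.001, 1.0, -0.002]
contact_force: [-0.7, 1.0, 0.1]
width: 0.544
```

```bash
python3 -m handwheel '0.3 6 14 -25 0 0 0;0.3 0 0 -30 0 0 0;0.3 0 0 -25 0 0 0;0.3 0 0 -15 0 0 0;0.3 0 0 0 0 0 0'; python3 - <<'E'
from h import *
p,d=snapshot("wrist");cv2.imwrite("pics/w5.png",p[:,:,::-1])
E
```

```text
time: 5.27
tool_pos: [613.6, -188.4, 218.7]
eef_rot: [0.006, -0.003, 1.0, -0.001]
contact_force: [-0.4, 0.6, -0.3]
width: 0.54
```

View pics/w5.png

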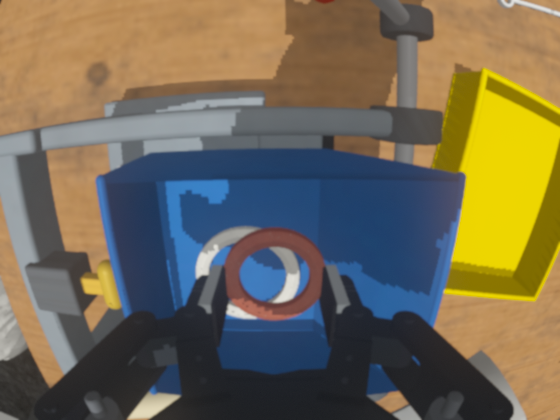

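The ring, at (274,273), is inside the bucket opening and above the white gasket. I'll lower it a little and release.

```bash
python3 -m handwheel '0.3 0 -4 -10 0 0 0;0.3 0 0 -5 0 0 0;0.75 0 0 0 0 0 0;0.75 0 0 0 0 0 0;0.75 0 0 20 0 0 0;0.75 0 0 38 0 0 0;0.75 0 0 38 0 0 0'; python3 - <<'E'
from h import *
p,d=snapshot("wrist");cv2.imwrite("pics/w6.png",p[:,:,::-1])
E
```

```text
time: 5.9
tool_pos: [613.1, -189.1, 299.8]
eef_rot: [0.003, -0.005, 1.0, 0.0]
contact_force: [1.3, -0.5, 0.8]
width: 0.752
```

View pics/w6.png

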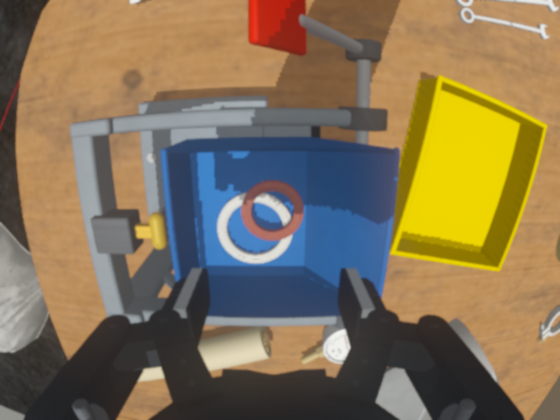

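```bash
python3 -m handwheel '0.5 0 40 0 0 0 -0.06;0.5 0 40 0 0 0 -0.06;0.5 0 40 0 0 0 -0.05;0.5 0 40 0 0 0 -0.02;0.5 0 40 0 0 0 0;0.5 0 40 -20 0 0 0;0.5 0 40 -35 0 0 0;0.5 0 20 -35 0 0 0;0.5 0 0 -30 0 0 0;0.5 0 0 0 0 0 0'; python3 - <<'E'
from h import *
p,d=snapshot("wrist");cv2.imwrite("pics/w7.png",p[:,:,::-1])
s=read_state();print(s["tool_pos"].round(1),s["eef_rot"].round(3))
c=calibration("wrist");print(c["world_to_cam"].tolist())
E
```

```text
time: 6.78
tool_pos: [615.8, 106.9, 211.5]
eef_rot: [0.024, 0.099, 0.995, 0.001]
contact_force: [-1.1, -0.5, -0.3]
width: 0.502
[616.8 107.4 214.5] [0.025 0.099 0.995 0.002]
[[0.19798486648537694, 0.9801671145055482, 0.008626719227917738, -228.5859744271777], [-0.9103598363068923, 0.1871328776648263, -0.36908841018944366, 565.0019663835158], [-0.3633826648067535, 0.06522050090846422, 0.929354251714164, -76.40622434792692], [0.0, 0.0, 0.0, 1.0]]
```

View pics/w7.png

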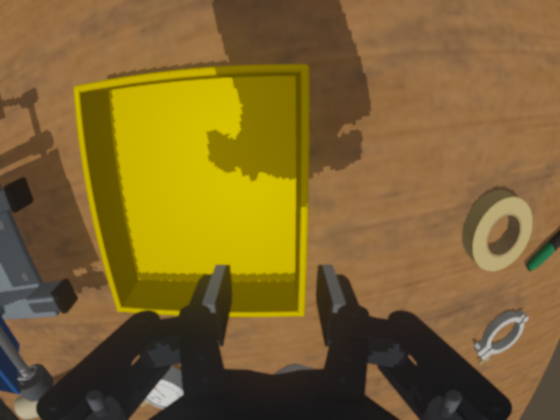

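```bash
python3 - <<'E'
from h import *
c=calibration("wrist")
P=[watz(c,u,v,55) for u,v in [(308,66),(303,316),(119,314),(77,88)]]
for p in P: print(p.round(1))
P=np.array(P);print(P.mean(0));print(np.linalg.norm(P[0]-P[1]),np.linalg.norm(P[1]-P[2]),np.linalg.norm(P[3]-P[2]),np.linalg.norm(P[0]-P[3]))
print((P[0]+P[1])/2,(P[1]-P[0])/200)
E
```

```text
[519.5 151.6  55. ]
[722.1 113.7  55. ]
[692.7 -60.1  55. ]
[488.9 -19.2  55. ]
[605.77412619  46.52822511  55.        ]
206.11423773906304 176.31892979580124 207.9381344739879 173.50295949959735
[620.76033036 132.68899099  55.        ] [ 1.01301358 -0.18942141  0.        ]
```

```bash
python3 -m handwheel '0.5 0 14 -30 0 0.03 0;0.5 0 6 -35 0 0.02 0.01;0.5 0 2 -30 0 0 0;0.5 0 0 -10 0 0 0;0.5 0 0 0 0 0 0'; python3 - <<'E'
from h import *
s=read_state();print(s["tool_pos"].round(1),s["eef_rot"].round(3))
p,d=snapshot("wrist");cv2.imwrite("pics/w8.png",p[:,:,::-1])
E
```

```text
time: 7.25
tool_pos: [624.9, 126.0, 121.1]
eef_rot: [0.009, 0.097, 0.995, 0.002]
contact_force: [-0.5, -0.4, 0.5]
width: 0.503
[624.9 126.  121.1] [0.009 0.097 0.995 0.002]
```

View pics/w8.png

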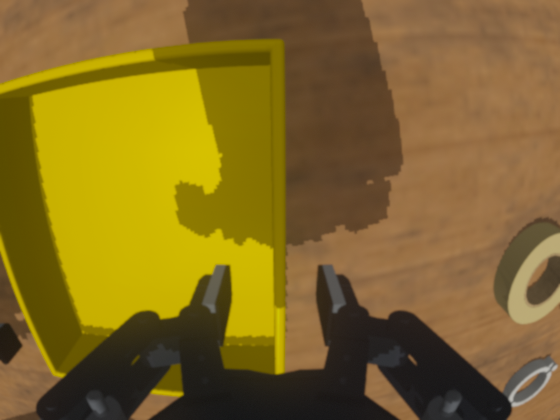

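```bash
python3 -m handwheel '0.5 -5 2 -12 0 0.01 0;0.5 -4 2 -12 0 0 0;0.5 0 0 -3 0 0 0;0 0 0 0 0 0 0;0 0 0 0 0 0 0;0 0 0 0 0 0 0;0 0 0 0 0 0 0' 40; python3 - <<'E'
from h import *
s=read_state();print(s["tool_pos"].round(1),s["eef_rot"].round(3),s["contact_force"])
p,d=snapshot("wrist");cv2.imwrite("pics/w9.png",p[:,:,::-1])
E
```

```text
time: 7.88
tool_pos: [620.0, 128.5, 102.4]
eef_rot: [0.01, 0.099, 0.995, 0.004]
contact_force: [-0.4, -0.4, -0.2]
width: 0.039
[620.  128.5 102.4] [0.01  0.099 0.995 0.004] [-0.35698479 -0.36520697 -0.15354627]
```

View pics/w9.png

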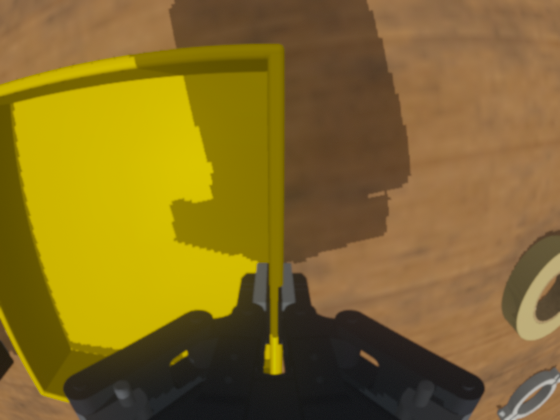

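```bash
python3 -m handwheel '0 0 -8 0 0 0 0.04;0 0 -12 0 0 0 0.05;0 0 -14 0 0 0 0.05;0 0 -14 0 0 0 0.04;0 0 -10 0 0 0 0.03;0 0 0 0 0 0 0'; python3 - <<'E'
from h import *
s=read_state();print(s["tool_pos"].round(1),s["eef_rot"].round(4),s["contact_force"],s["moment"])
p,d=snapshot("top");cv2.imwrite("pics/t1.png",cv2.resize(p[130:300,235:475,::-1],None,fx=3.3,fy=3.3,interpolation=cv2.INTER_CUBIC));np.save("pics/t1.npy",d)
E
```

```text
time: 8.43
tool_pos: [619.6, 72.1, 103.6]
eef_rot: [0.009, -0.012, 1.0, 0.006]
contact_force: [0.7, -1.8, -2.1]
width: 0.038
[619.6  72.1 103.6] [ 0.0089 -0.0124  0.9999  0.0064] [ 0.7106834  -1.75385161 -2.05786078] [-0.24887273 -0.05282838  0.00480499]
```

View pics/t1.png

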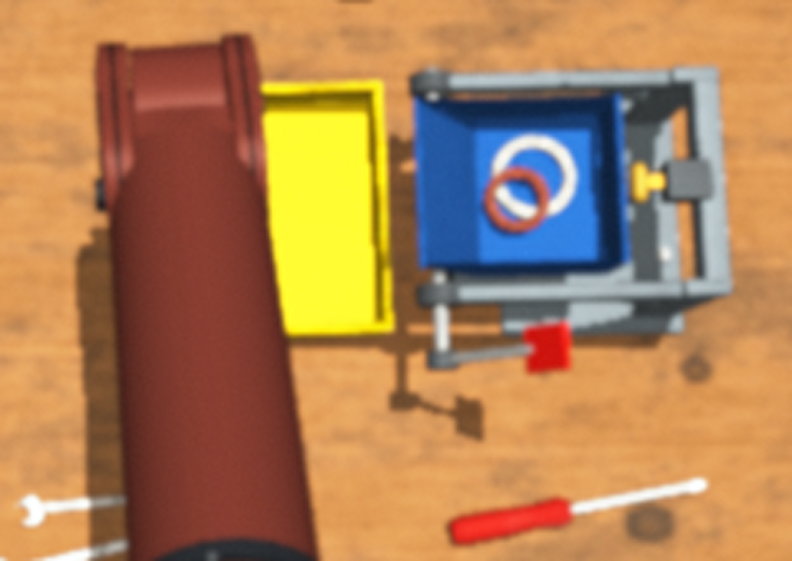

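```bash
python3 - <<'E'
from h import *
c=calibration("top")
a=atz(c,235+383/3.3,130+82/3.3,55);b=atz(c,235+394/3.3,130+333/3.3,55);print(a,b,(a+b)/2,(a-b)/np.linalg.norm(a-b))
E
```

```text
[721.418998   -98.07549367  55.        ] [ 516.13490577 -102.68939446   55.        ] [ 618.77695189 -100.38244406   55.        ] [0.99974752 0.02247001 0.        ]
```

```bash
python3 -m handwheel '0 0 -12 0 0 0 0;0 0 -12 0 0 0 0;0 0 -6 0 0 0 0;0 0 0 0 0 0 0'
```

```text
time: 8.82
tool_pos: [619.7, 44.9, 103.9]
eef_rot: [0.009, -0.012, 1.0, 0.008]
contact_force: [0.2, -0.5, -1.4]
width: 0.035
```

```bash
python3 -m handwheel '0 0 -5 0 0 0 0;0 0 -5 0 0 0 0;0 0 -3 0 0 0 0;0 0 0 0 0 0 0'
```

```text
time: 9.15
tool_pos: [619.8, 32.0, 103.9]
eef_rot: [0.009, -0.012, 1.0, 0.008]
contact_force: [0.7, -0.7, -1.4]
width: 0.038
```

```bash
python3 -m handwheel '0 0 -3 0 0 0 0;0 0 -2 0 0 0 0;0 0 0 0 0 0 0'; python3 -m handwheel '0 0 -3 0 0 0 0;0 0 0 0 0 0 0'
```

```text
time: 9.4
tool_pos: [620.2, 28.1, 104.1]
eef_rot: [0.01, -0.012, 1.0, 0.009]
contact_force: [0.0, 0.1, -1.4]
width: 0.038
time: 9.57
tool_pos: [620.7, 28.0, 104.5]
eef_rot: [0.01, -0.013, 1.0, 0.011]
contact_force: [-0.1, -1.0, 0.1]
width: 0.037
```

```bash
python3 -m handwheel '0 0 -6 0 0 0 0;0 0 -6 0 0 0 0'; python3 -m handwheel '0 0 0 0 0 0 0'
```

```text
time: 9.73
tool_pos: [622.0, 26.4, 105.5]
eef_rot: [0.012, -0.017, 1.0, 0.016]
contact_force: [-1.4, 20.2, 2.2]
width: 0.037
time: 9.82
tool_pos: [621.7, 27.9, 105.6]
eef_rot: [0.011, -0.017, 1.0, 0.017]
contact_force: [-1.6, -0.9, 1.0]
width: 0.037
```

```bash
python3 -m handwheel '0.4 0 0 0 0 0 0;0.4 0 0 0 0 0 0;0.4 0 0 0 0 0 0;0.4 0 0 25 -0.03 0.02 0;0.4 0 0 35 0 0 0;0.4 0 0 38 0 0 0;0.4 -20 -10 38 0 0 0;0.2 -30 -20 38 0 0 0;0 -30 -20 38 0 0 0;0 -30 -20 5 0 0 0'; python3 - <<'E'
from h import *
s=read_state();print(s["tool_pos"].round(1),s["eef_rot"].round(4),s["contact_force"],s["moment"])
p,d=snapshot("top");cv2.imwrite("pics/t2.png",cv2.resize(p[130:300,235:475,::-1],None,fx=3.3,fy=3.3,interpolation=cv2.INTER_CUBIC));np.save("pics/t2.npy",d)
p,d=snapshot("side");cv2.imwrite("pics/s2.png",cv2.resize(p[130:285,110:350,::-1],None,fx=3.3,fy=3.3,interpolation=cv2.INTER_CUBIC))
E
```

```text
time: 10.65
tool_pos: [521.9, -37.5, 306.5]
eef_rot: [-0.003, -0.018, 1.0, -0.003]
contact_force: [0.8, 0.6, 1.1]
width: -0.0
[521.9 -37.5 306.5] [-0.0029 -0.0178  0.9998 -0.0026] [0.8048898  0.59859059 1.13376738] [-0.05334166 -0.04702732  0.0314264 ]
```

View pics/t2.png

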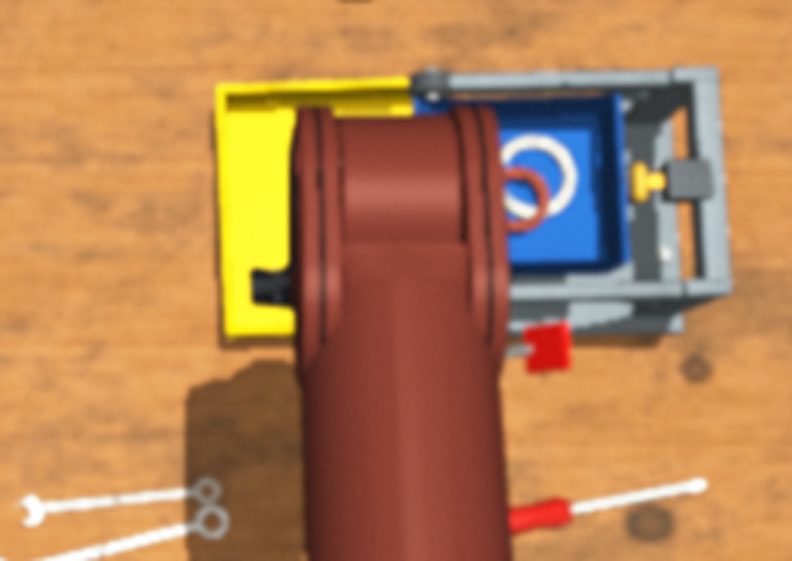

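View pics/s2.png

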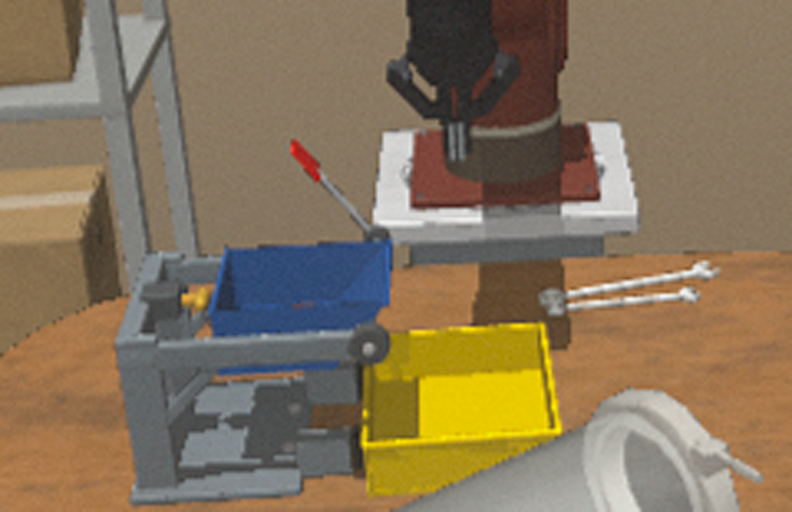

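```bash
python3 - <<'E'
from h import *
c=calibration("top")
a=atz(c,235+217/3.3,130+87/3.3,55);b=atz(c,235+226/3.3,130+338/3.3,55);print(a,b,(a+b)/2,(a-b)/np.linalg.norm(a-b))
p=cv2.imread("pics/side0.png")
O=np.array([616.5,-125.]);ex=np.array([-.015,1]);ey=np.array([-1,-.015])
F=lambda x,y,z:(*(O+x*ex+y*ey),z)
for q in (0,.2,.6,1.,1.4,1.9,2.0):
    a=q-.61
    for r in (105,125): print(q,r,np.round(F(r*np.sin(a)-2.5*np.cos(a),135,140+r*np.cos(a)+2.5*np.sin(a)),1),end=' ')
    print()
print(proj(c,np.array(F(-60,130,226))))
E
```

```text
[717.98478747  37.03483093  55.        ] [512.74396356  31.42838376  55.        ] [615.36437552  34.23160735  55.        ] [0.99962711 0.02730625 0.        ]
0 105 [ 482.4 -189.2  224.6] 0 125 [ 482.6 -200.7  241. ] 
0.2 105 [ 482.2 -171.2  235.3] 0.2 125 [ 482.3 -179.1  253.6] 
0.6 105 [ 481.6 -130.6  245. ] 0.6 125 [ 481.6 -130.8  265. ] 
1.0 105 [480.9 -89.4 238.1] 1.0 125 [480.8 -81.8 256.6] 
1.4 105 [480.4 -54.2 215.7] 1.4 125 [480.2 -40.  229.8] 
1.9 105 [480.  -26.8 171.5] 1.9 125 [479.7  -7.6 177. ] 
2.0 105 [480.  -24.2 161.3] 2.0 125 [479.7  -4.5 164.9] 
(np.float64(400.1244525914065), np.float64(235.51981037536777))
```

```bash
python3 -m handwheel '0 -10 -10 30 0 0 0;0 -10 -35 15 0 0 0;0 -10 -40 5 0 0 0;0 -5 -40 0 0 0 0;0 -2 -40 0 0 0 0;0 0 -40 0 0 0 0;0 0 -15 0 0 0 0;0 0 0 0 0 0 0'
```

```text
time: 11.42
tool_pos: [473.1, -274.9, 357.9]
eef_rot: [-0.003, -0.013, 1.0, -0.005]
contact_force: [0.4, 0.7, -0.3]
width: 0.004
```

```bash
python3 -m handwheel '0 6 10 -25 0 0 0;0 3 10 -25 0 0 0;0 0 5 -8 0 0 0;0 0 0 0 0 0 0' 60;  python3 - <<'E'
from h import *
s=read_state();print(s["tool_pos"].round(1),s["eef_rot"].round(4))
p,d=snapshot("wrist");cv2.imwrite("pics/w10.png",p[:,:,::-1])
p,d=snapshot("side");cv2.imwrite("pics/s3.png",cv2.resize(p[130:285,110:350,::-1],None,fx=3.3,fy=3.3,interpolation=cv2.INTER_CUBIC))
E
```

```text
time: 11.75
tool_pos: [480.9, -252.1, 298.4]
eef_rot: [-0.002, -0.009, 1.0, -0.006]
contact_force: [-0.4, -0.1, 0.7]
width: 0.003
[ 480.9 -252.1  298.4] [-0.0025 -0.0086  0.9999 -0.006 ]
```

View pics/w10.png

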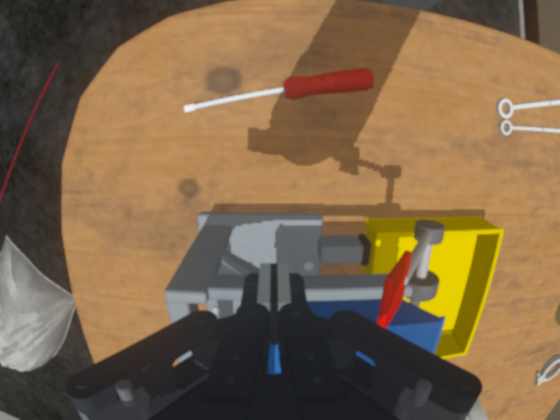

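View pics/s3.png

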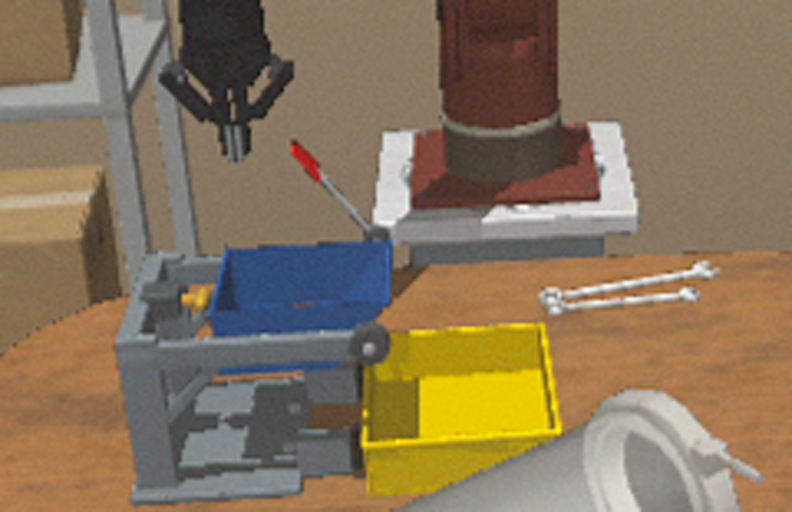

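```bash
python3 -m handwheel '0 0 20 0 0 0 0;0 0 14 1 0 0 0;0 0 8 3 0 0 0;0 0 8 4 0 0 0;0 0 6 4 0 0 0'
```

```text
time: 12.27
tool_pos: [481.4, -199.4, 318.2]
eef_rot: [0.001, -0.006, 1.0, -0.009]
contact_force: [-0.1, -4.2, -3.3]
width: -0.002
```

```bash
python3 -m handwheel '0 0 1 -8 0 0 0;0 0 3 -6 0 0 0;0 0 6 0 0 0 0;0 0 8 0 0 0 0'
```

```text
time: 12.6
tool_pos: [481.4, -196.7, 314.8]
eef_rot: [0.008, 0.001, 1.0, -0.019]
contact_force: [-4.0, -11.4, 9.8]
width: -0.002
```

```bash
python3 - <<'E'
from h import *
s=read_state();print(s["tool_pos"].round(1),s["eef_rot"].round(4),s["contact_force"])
p,d=snapshot("side");cv2.imwrite("pics/s4.png",cv2.resize(p[130:285,110:350,::-1],None,fx=3.3,fy=3.3,interpolation=cv2.INTER_CUBIC))
E
```

```text
[ 481.4 -196.7  314.8] [ 8.100e-03  5.000e-04  9.998e-01 -1.920e-02] [ -4.00574364 -11.40996906   9.77803292]
```

View pics/s4.png

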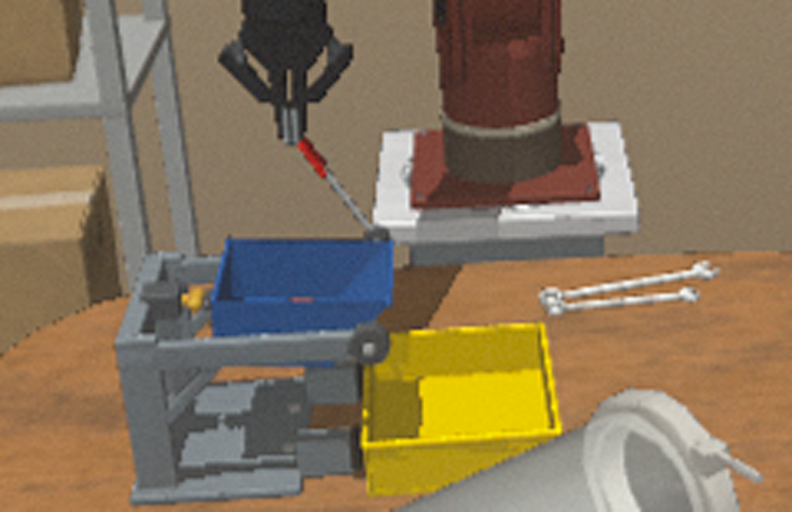

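The fingertip is resting on the plate's top edge, at (295,140) in the crop, so I climbed too much. I'll back off, go lower and push again.

```bash
python3 -m handwheel '0 0 -20 4 0 0 0;0 0 -25 0 0.02 0 0;0 0 -10 -14 0.015 0 0;0 0 0 -12 0 0 0;0 0 0 0 0 0 0'
```

```text
time: 13.07
tool_pos: [482.7, -254.1, 297.5]
eef_rot: [0.013, 0.001, 1.0, -0.002]
contact_force: [-0.1, 0.5, -0.4]
width: -0.0
```

```bash
python3 -m handwheel '0 0 8 -8 0 0.02 0;0 0 12 -3 0 0 0;0 0 8 0 0 0 0;0 0 0 0 0 0 0'
```

```text
time: 13.4
tool_pos: [482.9, -220.8, 285.3]
eef_rot: [0.0, -0.0, 1.0, -0.002]
contact_force: [-0.2, 0.4, 0.1]
width: -0.002
```

```bash
python3 -m handwheel '0 0 8 0 0 0 0;0 0 8 0 0 0 0;0 0 8 1 0 0 0;0 0 8 2 0 0 0'
```

```text
time: 13.73
tool_pos: [483.3, -192.7, 292.2]
eef_rot: [0.003, 0.001, 1.0, -0.008]
contact_force: [-3.8, -7.1, 4.8]
width: 0.002
```

```bash
python3 -m handwheel '0 0 10 1 0 0 0;0 0 10 2 0 0 0;0 0 10 2 0 0 0'; python3 - <<'E'
from h import *
s=read_state();print(s["tool_pos"].round(1),s["eef_rot"].round(4),s["contact_force"])
p,d=snapshot("side");cv2.imwrite("pics/s5.png",cv2.resize(p[130:285,110:350,::-1],None,fx=3.3,fy=3.3,interpolation=cv2.INTER_CUBIC))
E
```

```text
time: 13.98
tool_pos: [482.9, -165.9, 300.5]
eef_rot: [0.005, 0.004, 1.0, -0.012]
contact_force: [0.4, -4.3, -3.1]
width: 0.002
[ 482.9 -165.9  300.5] [ 0.0045  0.0039  0.9999 -0.0116] [ 0.43924414 -4.28810098 -3.07343156]
```

View pics/s5.png

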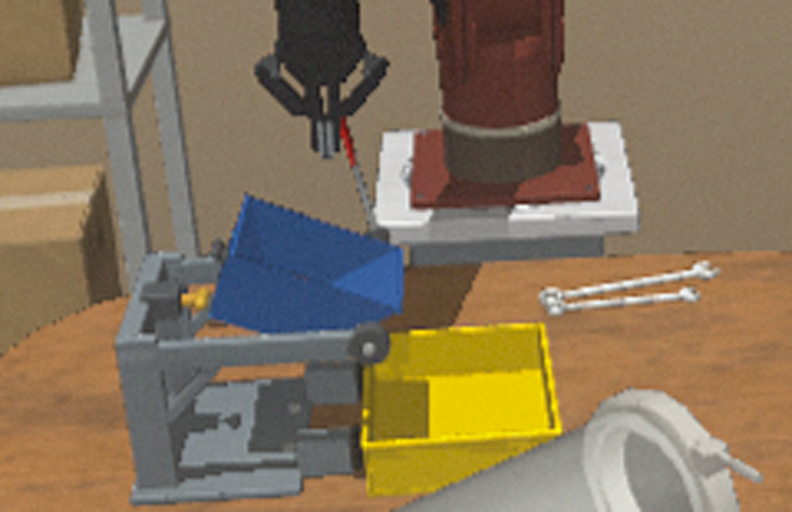

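```bash
python3 -m handwheel '0 0 12 1 0 0 0;0 0 12 1 0 0 0;0 0 12 1 0.01 0 0;0 0 12 0 0.01 0 0;0 0 12 0 0 0 0'
```

```text
time: 14.45
tool_pos: [482.0, -107.8, 304.9]
eef_rot: [0.005, 0.006, 1.0, -0.005]
contact_force: [0.5, -7.3, -1.0]
width: -0.006
```

```bash
python3 -m handwheel '0 0 13 0 0 0 0;0 0 13 -4 0 0 0;0 0 11 -7 0 0 0;0 0 9 -9 0 0 0'
```

```text
time: 14.78
tool_pos: [482.0, -63.7, 287.0]
eef_rot: [0.007, 0.007, 1.0, -0.008]
contact_force: [-2.0, -2.3, 7.0]
width: 0.004
```

```bash
python3 - <<'E'
from h import *
s=read_state();print(s["tool_pos"].round(1),s["eef_rot"].round(4),s["contact_force"])
p,d=snapshot("side");cv2.imwrite("pics/s6.png",cv2.resize(p[130:285,110:350,::-1],None,fx=3.3,fy=3.3,interpolation=cv2.INTER_CUBIC))
E
```

```text
[482.  -63.7 287. ] [ 0.0068  0.0075  0.9999 -0.0084] [-2.00720225 -2.25517107  6.99105906]
```

View pics/s6.png

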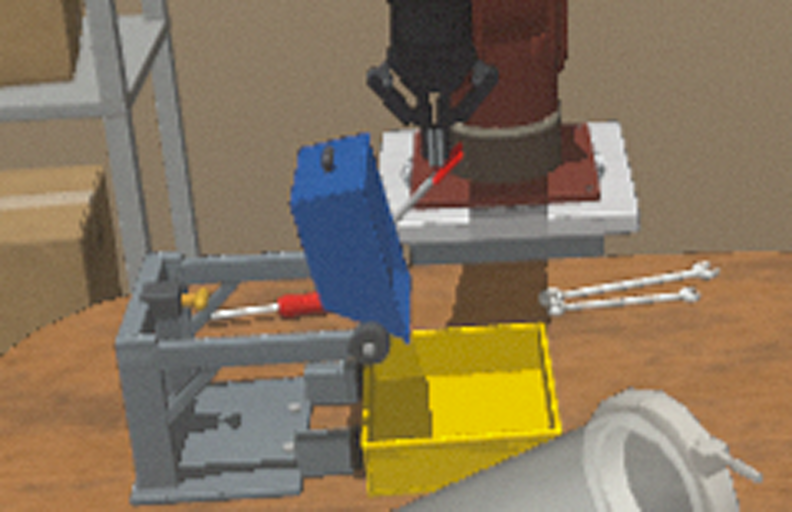

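```bash
python3 -m handwheel '0 0 12 -7 0 0 0;0 0 9 -10 0 0 0;0 0 6 -11 0 0 0;0 0 4 -12 0 0 0;0 0 0 -3 0 0 0;0 0 0 0 0 0 0;0 0 0 0 0 0 0'; python3 - <<'E'
from h import *
s=read_state();print(s["tool_pos"].round(1),s["eef_rot"].round(4),s["contact_force"])
p,d=snapshot("side");cv2.imwrite("pics/s7.png",cv2.resize(p[130:285,110:350,::-1],None,fx=3.3,fy=3.3,interpolation=cv2.INTER_CUBIC))
p,d=snapshot("wrist");cv2.imwrite("pics/w11.png",p[:,:,::-1])
E
```

```text
time: 15.42
tool_pos: [482.4, -30.8, 242.9]
eef_rot: [0.008, 0.006, 1.0, -0.009]
contact_force: [-2.1, -2.2, 4.1]
width: -0.002
[482.4 -30.8 242.9] [ 0.0078  0.0059  0.9999 -0.0092] [-2.11316709 -2.21303507  4.08206575]
```

View pics/s7.png

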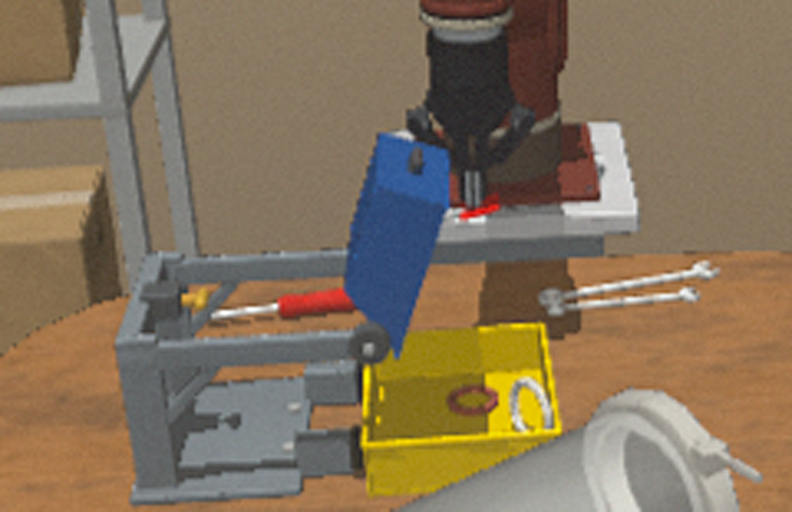

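View pics/w11.png

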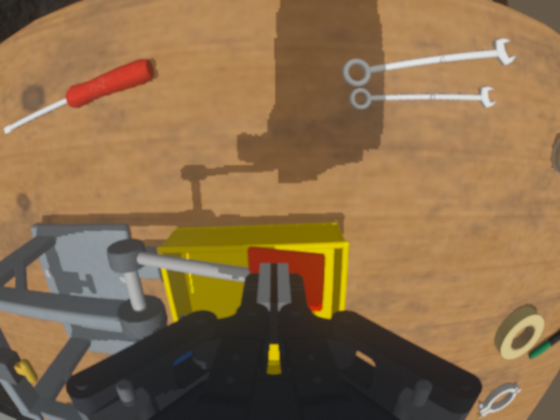

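```bash
python3 -m handwheel '0 0 0 0 0 0 0;0 0 0 0 0 0 0;0 0 0 -1 0 0 0;0 0 0 0 0 0 0'; python3 - <<'E'
from h import *
s=read_state();print(s["tool_pos"].round(1),s["eef_rot"].round(4),s["contact_force"])
p,d=snapshot("side");cv2.imwrite("pics/s8.png",cv2.resize(p[205:285,200:300,::-1],None,fx=7,fy=7,interpolation=cv2.INTER_CUBIC))
E
```

```text
time: 15.85
tool_pos: [482.4, -31.1, 243.4]
eef_rot: [0.008, 0.007, 1.0, -0.009]
contact_force: [-2.7, -0.4, 3.7]
width: -0.004
[482.4 -31.1 243.4] [ 0.0082  0.0065  0.9999 -0.0086] [-2.71845387 -0.41613395  3.72686093]
```

View pics/s8.png

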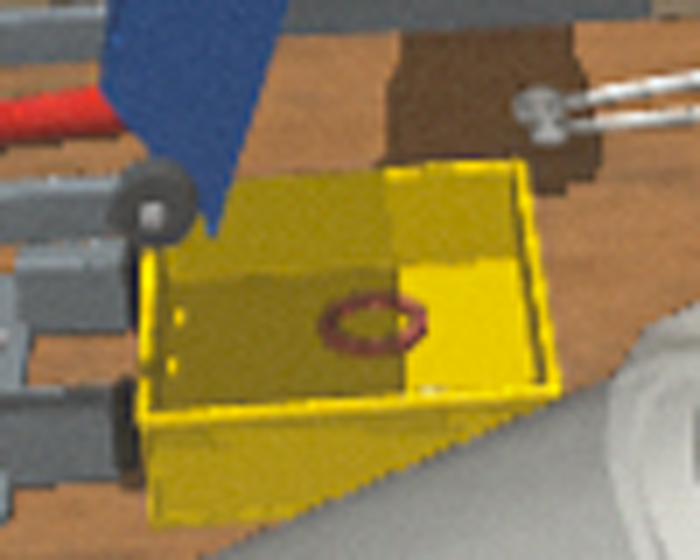

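```bash
python3 - <<'E'
from h import *
p,d=snapshot("top");cv2.imwrite("pics/t3.png",cv2.resize(p[130:300,235:475,::-1],None,fx=3.3,fy=3.3,interpolation=cv2.INTER_CUBIC))
p,d=snapshot("side");cv2.imwrite("pics/s9.png",cv2.resize(p[205:285,200:300,::-1],None,fx=7,fy=7,interpolation=cv2.INTER_CUBIC))
E
```

```text
(no output)
```

View pics/t3.png

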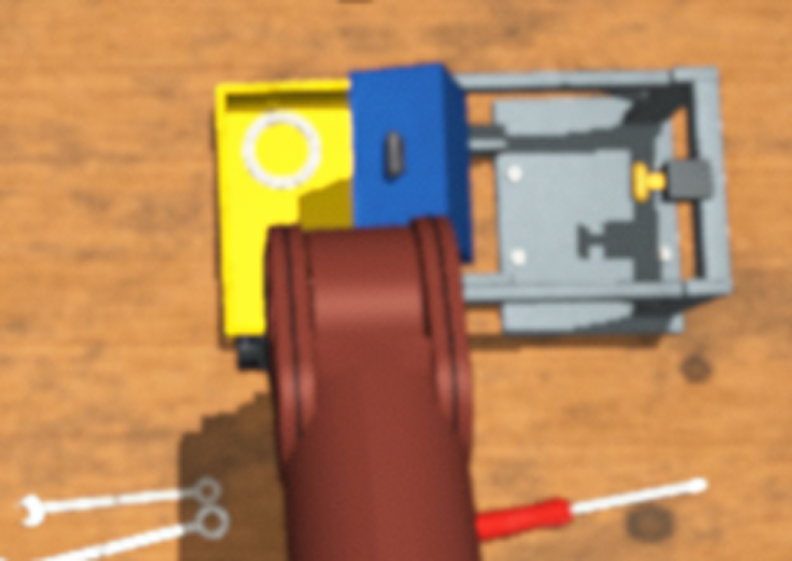

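View pics/s9.png

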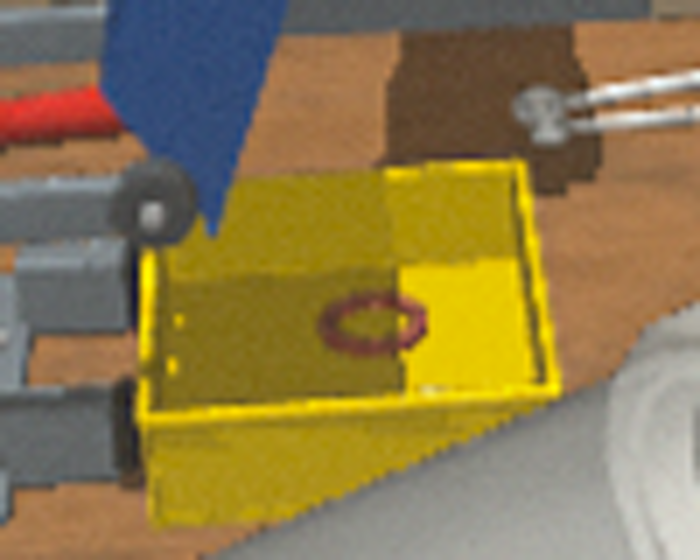

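Both gaskets lie flat in the bin: the white at top crop (281,150), the orange at side crop (372,323). I'll release the bucket now by moving up and forward, off the paddle.

```bash
python3 -m handwheel '0 0 25 30 0 0 0;0 0 25 40 0 0 0;0 0 20 40 0 0 0;0 0 20 30 0 0 0;0 0 20 10 0 0 0;0 0 0 0 0 0 0;0 0 0 0 0 0 0;0 0 0 0 0 0 0;0 0 0 0 0 0 0;0 0 0 0 0 0 0;0 0 0 0 0 0 0;0 0 0 0 0 0 0'
```

```text
time: 17.0
tool_pos: [479.1, 79.7, 392.3]
eef_rot: [0.004, 0.009, 1.0, -0.01]
contact_force: [-0.2, 0.4, -1.0]
width: 0.001
```

```bash
python3 -m handwheel '0 -5 35 0 0 0 0;0 -5 38 0 0 0 0;0 0 40 0 0 0 0;0 0 40 0 0 0 0;0 0 40 0 0 0 0;0 0 0 0 0 0 0;0 0 0 0 0 0 0;0 0 0 0 0 0 0;0 0 0 0 0 0 0;0 0 0 0 0 0 0;0 0 0 0 0 0 0'; python3 - <<'E'
from h import *
p,d=snapshot("top");cv2.imwrite("pics/t4.png",cv2.resize(p[130:300,235:475,::-1],None,fx=3.3,fy=3.3,interpolation=cv2.INTER_CUBIC))
p,d=snapshot("side");cv2.imwrite("pics/s10.png",cv2.resize(p[130:285,110:350,::-1],None,fx=3.3,fy=3.3,interpolation=cv2.INTER_CUBIC))
E
```

```text
time: 17.92
tool_pos: [468.2, 272.4, 388.6]
eef_rot: [0.002, 0.017, 1.0, -0.011]
contact_force: [0.7, -0.2, 0.5]
width: 0.003
```

View pics/t4.png

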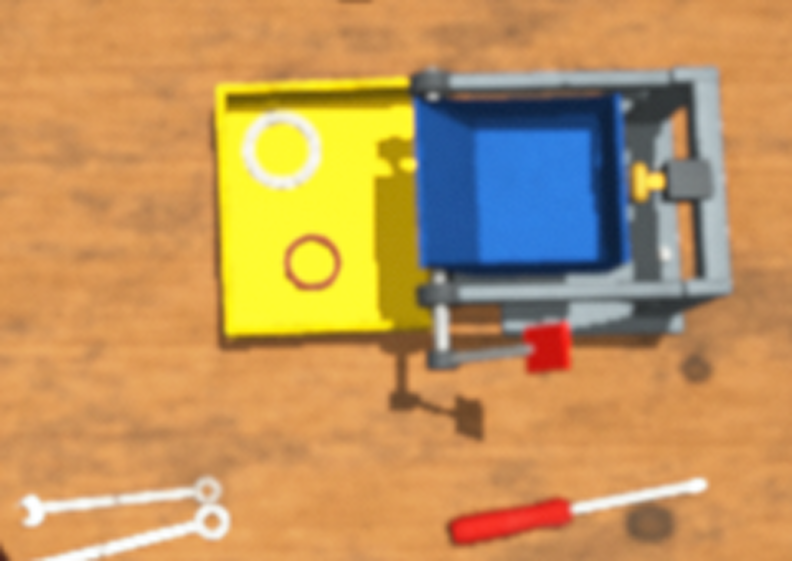

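View pics/s10.png

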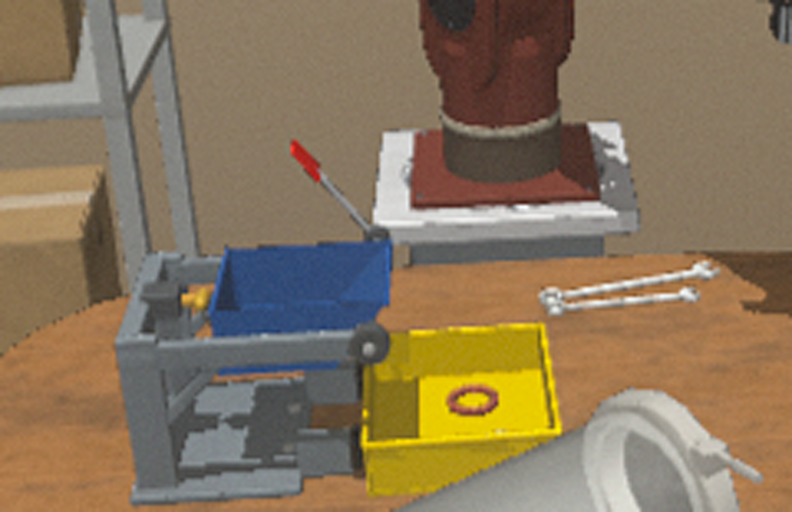

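```bash
python3 -c "
from workcell import *
print(read_state()['contact_force']);print(hand_in())"
```

```text
[-0.56347058  0.87385624  0.40007177]
the job is handed in; nothing more can be done
None
```

The job is done and handed in at about 18 s of the 69 s allowed; `hand_in` gives no verdict, so the result below rests on my own last pictures.

**What I did:**
- I pinched the orange gasket and released it in the bucket beside the white one.
- I gripped the bin by its outer wall, turned it square and slid it along the table. It met the stops with about 20 N, and I let go.
- I pushed the paddle over with the closed fingers to about 1.9 rad and held it until both gaskets lay flat in the bin. I then moved clear, and the bucket swung back.

**Last checks:**
- **Gaskets and bucket:** both gaskets lie flat in the bin. The bucket is empty, and the paddle is at the same pixel as at the start, so the bucket is latched.
- **Bin:** its centre is at about feeder x = 73 mm by the camera, where 70 mm is nominal and 82 mm is the limit. The yaw error is about 0.01 to 0.02 rad.
- **Bystanders:** the screwdriver has not moved. I did not measure the jar and the tape roll again after the early pictures, but the arm worked only near the orange gasket there and felt no contact with either.
- **Arm:** it stands clear of everything.

**What went wrong or disagreed:**
- My first push on the paddle slipped onto its top edge. I backed off and pushed again from lower down.
- The top and wrist cameras differed by 3 to 7 mm on the gasket and bin positions. I used values in between, and both grasps held.

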